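Clamp a solenoid valve in the test stand

ROBOT

A 6-joint arm with a two-finger parallel gripper is mounted at the origin on the work surface. World frame = base frame: x ahead of the robot, y to its left, z up, the work surface at z = 0. Lengths are in m, angles in rad, forces in N, time in s.
With the tool pointing down it reaches from about 0.375 to 0.9 m from the base axis. Payload 3.1 kg.
Tool frame: the origin (TCP) lies midway between the tips of the shut fingers; the grasp point (between the pads) lies grip_point_offset behind it (grip_point_offset is the distance from the TCP to the grasp point, in m); y points along the fingers, z is the direction in which the jaws open and shut, and the axes are right-handed (so a half turn about y gives the same grasp; the last joint's range is limited). The gripper opens to 87 mm and grips with 3 to 60 N. Pads are 19 mm wide; open, the fingers measure 117 mm over their backs; the gripper's body (75 mm by 190 mm) begins 51 mm behind the grasp point.
Start: joints at [-1.379, 0.527, 1.433, -0, 1.181, -0.178], TCP at [0.226, -0.582, 0.223] pointing down, gripper open.
Joint ranges: [-3.08, 3.08], [-0.75, 2.2], [0.22, 2.44], [-1.43, 4.57], [0, 2.65], [-2.85, 2.85]. Speed limits (rad/s): [2.79, 2.79, 3.14, 3.14, 3.14, 3.14].

INTERFACE

Orientations are given as a unit quaternion [x, y, z, w].
In Python, from rig import * gives the robot as it stands.
- The arm moves only by the tool jog_arm, never from a script. Its argument "increments" is a list that holds one entry, the list of rows, each a list of 7 numbers: the turn, a rotation vector about the world's x, y, z in degrees, then the shift along the world's x, y, z in m, then the closure, from -1 (fully open) to 1 (shut), so that 0 is half open. In form: [[[rx, ry, rz, x, y, z, jaw], ...]]. A call has 1 to 8 rows; each row is the pose to reach, as a shift and turn from the pose measured when the call began; what a row does not reach only later rows make up. A row lasts 1/10 s, in which the tool goes at most 50 mm and 8.59 degrees, less where a joint would pass 70% of its speed; a pose out of reach is approached as far as the arm can. A call with a gripper value outside its range is refused whole. The fingers move at their own pace and stop on an object; "squeeze" is the grip in N (left out, the last holds). Time passes only in rows, so rows that repeat a pose let the fingers close. It gives the time, the measured TCP pose, the force and the opening at its end, in the units of the state.
- get_obs(): the state, without advancing time (a new reading comes with each control period).
- camera(name): name is "scene" or "top" or "wrist"; returns the picture (384x512x3 uint8, red, green, blue); there is no depth.
- camera_info(name): a dict with "K" (3x3 intrinsics, pixels), "k1" (the pictures are not rectified: a ray, as slopes to the right and down, at radius r is drawn at 1 + k1 r^2 times it, then the intrinsics apply), "R" (3x3) and "t" (3): a world point X has camera coordinates R X + t. Camera axes: x right, y down, z forward; pixel columns grow to the right and rows downward; lengths in m; the calibration is good to about 2 mm. A picture is of the moment at which its call begins: read the wrist's pose just before it. camera_info takes no time and is no camera call; for the wrist camera it gives the pose at the moment of the call.
- hand_in(): hands the job in, once; it reports no verdict.
The state is a dict: "time": time; "q": joint angles; "joint_velocities": joint speeds; "joint_torque": joint torques, N m; "position": TCP position; "tool_rot": TCP orientation; "ft_force": force on the tool from outside, world axes, zero at the start; "moment": the same for the moment, N m; "grip_width": finger opening in m.
Only numpy, scipy, OpenCV 4.12 (cv2) and the standard library are available. Lean on these libraries where they do the work, as an engineer would, in place of code of your own. Each camera call takes 0.05 s, during which the arm holds its last target.

TASK

Put the solenoid valve on the raised saddle of the black test stand, standing on its foot and lying along the rail between the clamp jaw and the end stop, and let go of it. Then slide the clamp along until the valve has gone all the way to the end stop and is pressed into its sprung pad, firmly enough that it stays clamped when you let go, but without crushing it. Leave the other parts on the bench where they are.

Things in the scene. Friction and masses are not known exactly. Their poses are not given: they have to be found in the camera images.
- stand: Black printed test stand fixed to the bench, base plate 360 x 90 x 12 mm. Origin: centre of the base's underside; x runs along the rail from the clamp towards the end stop, z up.
- saddle (a point): Middle of the saddle's channel floor, 15 mm along x from the stand's origin, 56 mm above the bench; axes as the stand's. The saddle is a narrow raised aluminium rib: flat floor from 85 mm before to 85 mm after this point along x, 36 mm wide between two side lips 4 mm thick and 5 mm high.
- stop_zone (a point): Fixed point at stand x = 100 mm, on the end stop's axis (along x, 86 mm above the bench). The end stop, a grey block 56 mm wide and 115 mm high with a rubber pad 38 mm across facing the clamp, is screwed down differently each time: the free pad's face is anywhere within 15 mm of this point along x; find it by feel or sight. The pad yields on a spring, 2 N per mm over 10 mm, then is solid.
- clamp: Black clamp that straddles the saddle and slides along the stand's x. Origin: centre of its jaw face (disc 32 mm across, facing +x, 86 mm above the bench); axes as the stand's. The face starts at stand x = -95 to -75 mm, can go to +30. Sliding takes about 10 N of dry friction, which also holds it where it is left; carrying the valve adds 1 to 3 N, and then the pad's spring adds to that.
- clamp_grip (a point): Centre of the clamp's upright grip: a block 22 mm (x) x 40 mm (y), from 100 to 149 mm above the bench; this point is 128 mm above the bench and 32 mm behind the jaw face. Under the grip is a bridge 40 mm (x) x 70 mm (y).
- valve_centre (a point): Loose valve, about 250 g, upright on the bench on its foot. Point: its middle, 46 mm above the foot's underside; x along the tube, z up. White tube 110 mm long, 30 mm thick (threads 32), axis 30 mm above the underside; the ends are alike, so either way round will do; block 46 (x) x 36 (y) up to 48 mm. More than 30 N from the clamp crushes it.
- valve_coil (a point): Where to grasp the valve: middle of the brass-framed coil box on its top, 72 mm above the foot's underside. The box is 44 mm (x) x 34 mm (y), from 48 to 92 mm above the underside; axes as the valve's.
- valve_foot (a point): Centre of the underside of the valve's flat foot, which is 60 mm (x) x 30 mm (y) x 22 mm high; axes as the valve's.
- adaptor: Bystander: black printed hose adaptor standing on the bench, 52 mm diameter at the foot, 80 mm high; origin at the centre of its underside.
- spanner: Bystander: steel spanner 150 mm long lying on the bench along its own x.
- hexring: Bystander: black ring, 64 mm outside diameter, 24 mm high, lying on the bench; origin at the centre of its underside.
Things that resemble listed ones, but are neither listed nor needed, are in the scene too. Of the things shaped like the part that bears valve_centre, the white one is meant.

How it is judged:
By the outcome, as a careful person would: the job done as asked, in the order asked, and still so for the second after the job is handed in, with the robot touching nothing.
It also fails if it takes over 72 s, if anything falls off the work surface, if the arm or the gripper's body presses on something with over 40 N, if the wrist force passes 120 N, or if a joint passes its speed limit or range.

## Working session

There is one attempt and no reset: what is moved stays moved. The work goes in short steps, Python scripts to look and compute and a tool call to move; the robot and the scene stay as the last step left them, time stands still between calls to the robot, and variables do not carry over. Pictures are saved under pics/ and viewed, and the job is handed in when it is done.

Besides the shell and the picture viewer there is one more tool, called after ">>>" by a JSON object that holds its "method" and its "body". jog_arm: Moves the arm, as the interface text tells. Its arguments: {"type":"object","properties":{"increments":{"type":"array","items":{"type":"array","items":{"type":"array","items":{"type":"number"}}}},"squeeze":{"type":"number"}},"required":["increments"]}

```bash
ls; mkdir -p pics; python3 - <<'E'
from rig import *
import cv2
o=get_obs();print(o)
for n in("scene","top","wrist"):
    i=camera_info(n);print(n,i)
    cv2.imwrite(f"pics/{n}0.png",camera(n)[:,:,::-1])
try: print(grip_point_offset)
except Exception as e: print(e)
E
```

```text
pics
{'time': 0.0, 'q': array([-1.37853368e+00,  5.28460411e-01,  1.43391526e+00, -1.09975508e-05,
        1.18139580e+00, -1.78524692e-01]), 'joint_velocities': array([ 0.00151198,  0.00084495, -0.0015796 ,  0.00060461,  0.00060693,
        0.00075905]), 'joint_torque': array([-9.14145476e-04, -4.40045786e+01, -1.76592797e+01,  6.34071068e-02,
        5.82780212e-02, -1.70462590e-04]), 'position': array([ 0.2263346 , -0.58178336,  0.22157106]), 'tool_rot': array([-0.13035371,  0.69575923, -0.69421866,  0.13033594]), 'ft_force': array([-0.40210999, -1.13452283,  0.34263223]), 'moment': array([-0.03454123,  0.02258222, -0.03111097]), 'grip_width': 0.08700900210036017}
scene {'K': array([[356.11093262,   0.        , 256.06286197],
       [  0.        , 356.11093262, 197.15249011],
       [  0.        ,   0.        ,   1.        ]]), 'k1': 0.017806362510889483, 'R': array([[ 0.62339572,  0.78186674, -0.0078851 ],
       [ 0.47016025, -0.3828864 , -0.79520271],
       [-0.62476165,  0.49201871, -0.6062924 ]]), 't': array([-0.33017782, -0.16177095,  1.22489978])}
top {'K': array([[435.42168224,   0.        , 260.29881955],
       [  0.        , 435.42168224, 185.76000942],
       [  0.        ,   0.        ,   1.        ]]), 'k1': -0.10883096143074229, 'R': array([[ 0.02357382, -0.99970956,  0.00500695],
       [-0.99786854, -0.02383465, -0.06074774],
       [ 0.06084944, -0.00356423, -0.99814059]]), 't': array([-0.01448232,  0.51662187,  1.07084627])}
wrist {'K': array([[335.16019348,   0.        , 255.55687669],
       [  0.        , 335.16019348, 190.25256639],
       [  0.        ,   0.        ,   1.        ]]), 'k1': -0.015351232704958048, 'R': array([[ 0.36248706, -0.9319869 , -0.00188544],
       [-0.90092268, -0.35092148,  0.25532808],
       [-0.23862407, -0.09085449, -0.96685263]]), 't': array([-0.62431289, -0.03185655,  0.39017682])}
0.0187
```

View pics/top0.png

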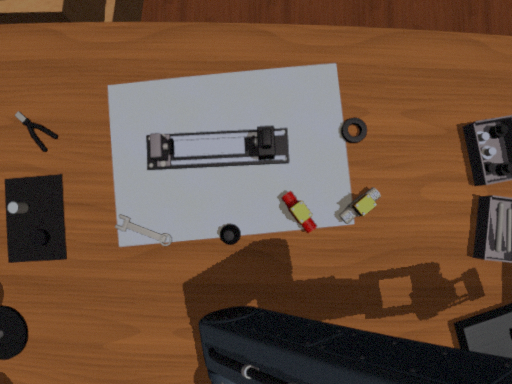

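View pics/scene0.png

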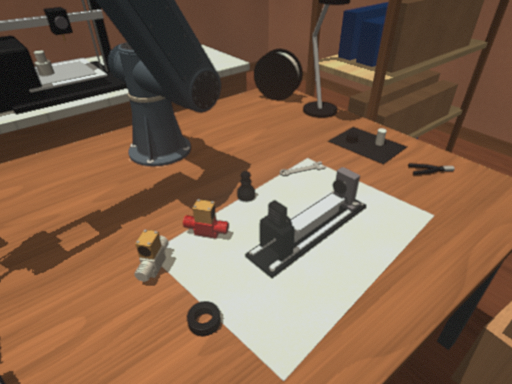

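View pics/wrist0.png

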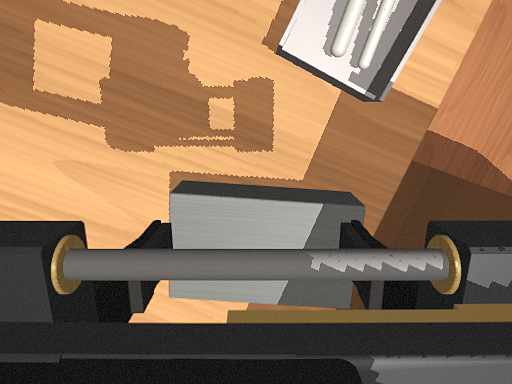

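The top view shows the stand at about (147–288, 127–169), with the clamp on the right at (266,142) and the end stop on the left at (157,147). The white valve is at (362,205) and the red decoy at (300,212). I'll zoom in on these.

```bash
python3 - <<'E'
import cv2
a=cv2.imread("pics/top0.png")
cv2.imwrite("pics/c1.png",cv2.resize(a[110:180,135:300],None,fx=4.8,fy=4.8,interpolation=cv2.INTER_CUBIC))
cv2.imwrite("pics/c2.png",cv2.resize(a[175:235,330:390],None,fx=9,fy=9,interpolation=cv2.INTER_CUBIC))
b=cv2.imread("pics/scene0.png")
cv2.imwrite("pics/c3.png",cv2.resize(b[160:290,120:380],None,fx=3,fy=3,interpolation=cv2.INTER_CUBIC))
E
```

```text
(no output)
```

View pics/c1.png

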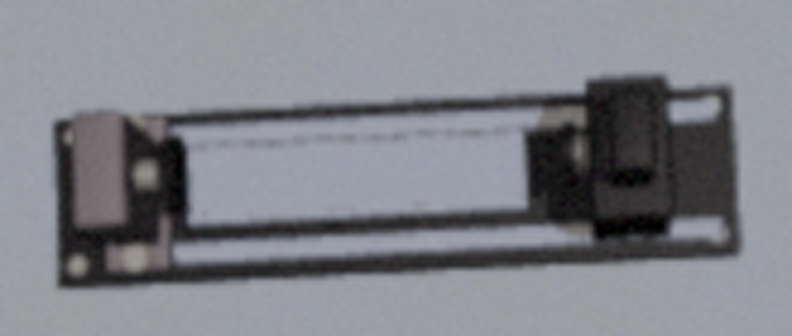

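View pics/c2.png

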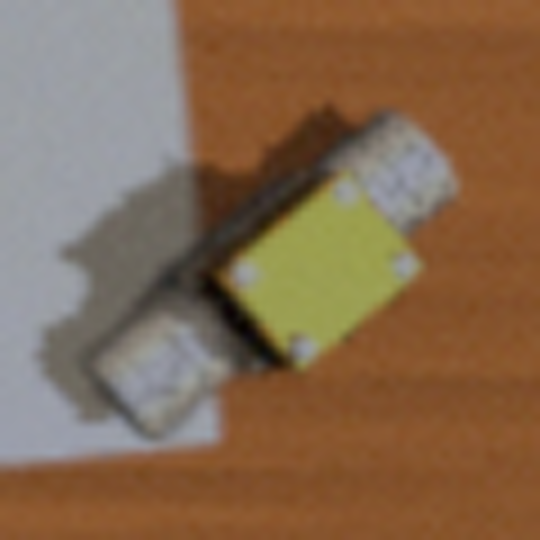

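View pics/c3.png

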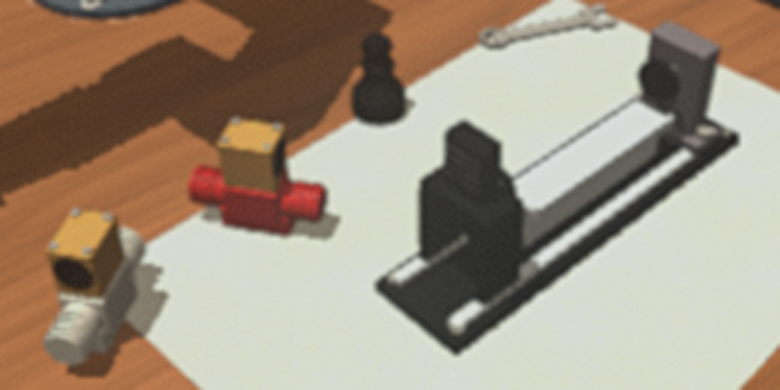

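The crops show the coil's yellow top with corners at (215,275), (345,172), (425,265) and (295,368) in c2. The base plate corners are at (55,122), (733,87), (740,250) and (60,287) in c1.

```bash
cat > h.py <<'E'
import numpy as np, cv2
from rig import *
def dist(i): return np.array([i["k1"],0,0,0,0.])
def unproj(i,uv,z):
    p=cv2.undistortPoints(np.array(uv,float).reshape(-1,1,2),i["K"],dist(i)).reshape(-1,2)
    R=i["R"];t=i["t"];C=-R.T@t
    d=np.c_[p,np.ones(len(p))]@R
    return C+d*((z-C[2])/d[:,2])[:,None]
def proj(i,X):
    r,_=cv2.Rodrigues(i["R"]);return cv2.projectPoints(np.array(X,float).reshape(-1,1,3),r,i["t"],i["K"],dist(i))[0].reshape(-1,2)
def uc(c,s,o): return (np.array(c,float)+.5)/s-.5+np.array(o)
def rect_fit(P,L,W):  # corners in order (-,-),(+,-),(+,+),(-,+)
    M=np.array([[-L,-W],[L,-W],[L,W],[-L,W]])/2
    c=P.mean(0);H=(P-c).T@M
    th=np.arctan2(H[1,0]-H[0,1],H[0,0]+H[1,1])
    R=np.array([[np.cos(th),-np.sin(th)],[np.sin(th),np.cos(th)]])
    return c,th,np.linalg.norm(P-c-M@R.T,axis=1)
E
cat > a.py <<'E'
from h import *
i=camera_info("top")
P=unproj(i,uc([(215,275),(345,172),(425,265),(295,368)],9,(330,175)),.092)[:,:2]
print(P, np.linalg.norm(P-np.roll(P,1,0),axis=1))
S=unproj(i,uc([(55,122),(733,87),(740,250),(60,287)],4.8,(135,110)),.012)[:,:2]
print(S, np.linalg.norm(S-np.roll(S,1,0),axis=1))
# stand: x to image-left, y: z up -> x=+Y, y=-X(world, image down)
c,th,r=rect_fit(S[[2,3,0,1]] if 0 else S[[1,0,3,2]],.36,.09);print("stand",c,np.degrees(th),r)
c,th,r=rect_fit(P[[0,3,2,1]],.034,.044) ;print("valve alt",c,np.degrees(th),r)
E
python3 a.py
```

```text
[[ 0.47222127 -0.21983855]
 [ 0.49967288 -0.25366381]
 [ 0.47599063 -0.27499307]
 [ 0.44861856 -0.24109271]] [0.03176205 0.04356305 0.03187141 0.04357137]
[[ 0.63929582  0.2911219 ]
 [ 0.66581136 -0.06712847]
 [ 0.5794055  -0.07240289]
 [ 0.55161918  0.28457578]] [0.08792068 0.35923028 0.08656668 0.35805845]
stand [0.60903297 0.10904158] 94.31549165177282 [0.00164008 0.00132921 0.00115359 0.00222254]
valve alt [ 0.47412584 -0.24739703] -139.92231824408154 [0.00078009 0.0017159  0.00073175 0.00166843]
```

```bash
python3 - <<'E'
from h import *
from scipy.spatial.transform import Rotation as R
o=get_obs();M=R.from_quat(o["tool_rot"]).as_matrix();print(M.round(3))
print("jaw yaw",np.degrees(np.arctan2(M[1,2],M[0,2])))
i=camera_info("wrist");C=-i["R"].T@i["t"];print("cam",C-o["position"], "in tool",M.T@(C-o["position"]),"fwd in tool",M.T@i["R"][2])
# stand pts in scene/top refine check
j=camera_info("scene")
E
```

```text
[[-0.932 -0.     0.362]
 [-0.362  0.002 -0.932]
 [-0.    -1.    -0.002]]
jaw yaw -68.75368514154925
cam [0.06432263 0.0243238  0.16254063] in tool [-0.06881266 -0.16252134  0.00036716] fwd in tool [2.55658164e-01 9.66767239e-01 8.91645089e-05]
```

>>> {"method": "jog_arm", "body": {"increments": [[[0,0,8.4,0.021,0.028,0,-1],[0,0,16.8,0.042,0.056,0,-1],[0,0,25.2,0.063,0.084,0,-1],[0,0,33.6,0.084,0.112,0,-1],[0,0,42,0.105,0.14,0,-1],[0,0,50.4,0.126,0.168,0,-1],[0,0,58.8,0.147,0.196,0,-1],[0,0,67.2,0.168,0.224,0,-1]]]}}

```text
time: 0.95
position: [0.395, -0.3566, 0.2216]
tool_rot: [-0.495, 0.506, -0.505, 0.494]
ft_force: [0.0, -0.5, 1.2]
grip_width: 0.0871
```

>>> {"method": "jog_arm", "body": {"increments": [[[0,0,8.4,0.021,0.028,0,-1],[0,0,16.8,0.042,0.056,0,-1],[0,0,25.2,0.063,0.084,0,-1],[0,0,33.6,0.08,0.11,0,-1],[0,0,42,0.08,0.11,0,-1],[0,0,42,0.08,0.11,0,-1]]]}}

```text
time: 1.55
position: [0.4753, -0.2455, 0.2214]
tool_rot: [0.644, -0.295, 0.293, -0.643]
ft_force: [-0.1, -1.3, 0.1]
grip_width: 0.0869
```

```bash
cat > look.py <<'E'
from h import *
import sys
from scipy.spatial.transform import Rotation as R
def yaw(o):
    M=R.from_quat(o["tool_rot"]).as_matrix();return np.degrees(np.arctan2(M[1,2],M[0,2])),M
def show(name,cam="wrist",s=1.5,save=True):
    o=get_obs();i=camera_info(cam);im=camera(cam)[:,:,::-1]
    np.savez("pics/"+name+".npz",K=i["K"],k1=i["k1"],R=i["R"],t=i["t"],pos=o["position"],rot=o["tool_rot"])
    cv2.imwrite("pics/"+name+"_raw.png",im);cv2.imwrite("pics/"+name+".png",cv2.resize(im,None,fx=s,fy=s,interpolation=cv2.INTER_CUBIC))
    print(o["time"],o["position"].round(4),"jaw",round(yaw(o)[0],2),yaw(o)[1][:,1].round(4),o["ft_force"].round(2),o["grip_width"].round(4))
def load(name):
    z=np.load("pics/"+name+".npz");return {k:z[k] if z[k].ndim else float(z[k]) for k in z}
if __name__=="__main__": show(*sys.argv[1:3])
E
python3 look.py w1
```

```text
Traceback (most recent call last):
  File "look.py", line 13, in <module>
    if __name__=="__main__": show(*sys.argv[1:3])
                             ~~~~^^^^^^^^^^^^^^^^
  File "look.py", line 10, in show
    print(o["time"],o["position"].round(4),"jaw",round(yaw(o)[0],2),yaw(o)[1][:,1].round(4),o["ft_force"].round(2),o["grip_width"].round(4))
                                                                                                                   ^^^^^^^^^^^^^^^^^^^^^
AttributeError: 'float' object has no attribute 'round'
```

View pics/w1.png

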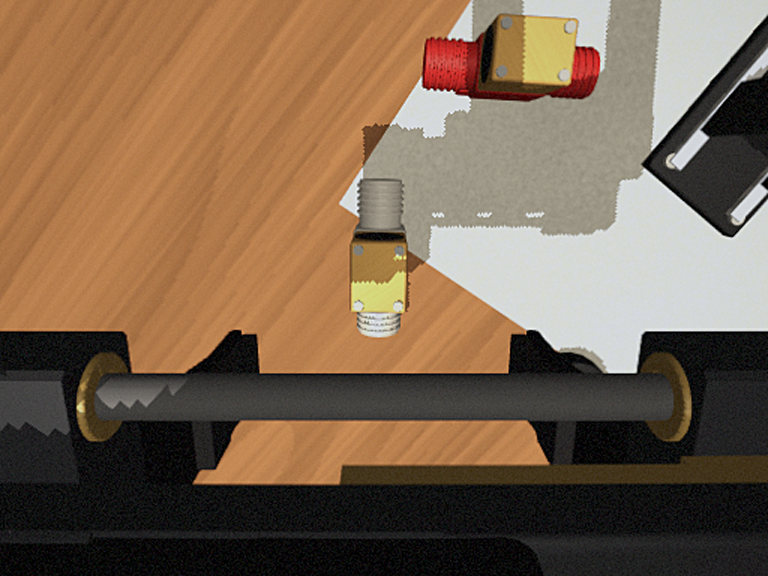

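The wrist view shows the coil top at about (350–407, 243–312) in the enlarged image, between the fingers and square with the jaws. I'll crop in and measure it.

```bash
sed -i 's/o\["grip_width"\].round(4)/round(o["grip_width"],4)/' look.py; python3 - <<'E'
import cv2
a=cv2.imread("pics/w1_raw.png");cv2.imwrite("pics/w1c.png",cv2.resize(a[150:230,215:295],None,fx=7,fy=7,interpolation=cv2.INTER_CUBIC))
E
```

```text
(no output)
```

View pics/w1c.png

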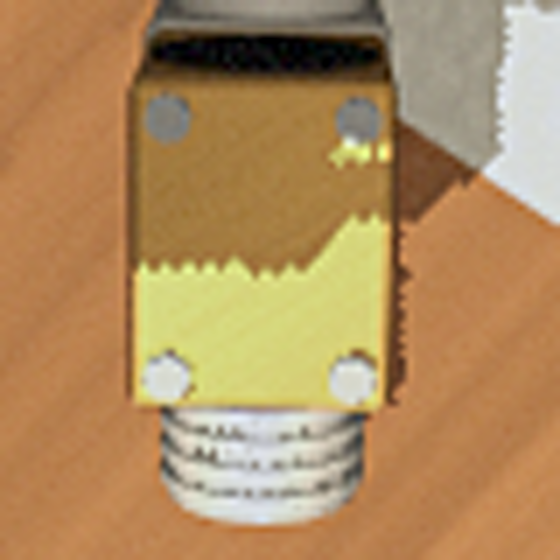

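Top-face corners in the crop are (135,88), (395,83), (387,405) and (135,405).

```bash
python3 - <<'E'
from look import *
i=load("w1");P=unproj(i,uc([(134,88),(394,84),(388,405),(135,405)],7,(215,150)),.092)[:,:2]
print(P,np.linalg.norm(P-np.roll(P,1,0),axis=1))
# order: far-left, far-right, near-right, near-left ; x dir = near->far
print(rect_fit(P[[3,2,1,0]],.034,.044)[1:], P.mean(0))
print(np.degrees(np.arctan2(*(P[0]-P[3])[::-1])),np.degrees(np.arctan2(*(P[1]-P[2])[::-1])))
print(i["pos"],yaw({"tool_rot":i["rot"]}))
E
```

```text
[[ 0.44788368 -0.24513426]
 [ 0.47227458 -0.22330559]
 [ 0.49975134 -0.25547413]
 [ 0.47484135 -0.27710314]] [0.04181776 0.03273235 0.04230587 0.03298972]
(np.float64(0.7108021725471882), array([0.00096841, 0.00122768, 0.00081729, 0.00150523])) [ 0.47368774 -0.25025428]
130.13917360112828 130.5022971017924
[ 0.47527491 -0.24547023  0.22139236] (np.float64(40.896231646880096), array([[ 6.54688710e-01, -2.38086442e-03,  7.55894850e-01],
       [-7.55897643e-01, -4.71133474e-04,  6.54689645e-01],
       [-1.20259991e-03, -9.99997055e-01, -2.10813557e-03]]))
```

>>> {"method": "jog_arm", "body": {"increments": [[[0,0,-0.7,-0.001,-0.0035,-0.045,-1],[0,0,-0.7,-0.001,-0.0035,-0.09,-1],[0,0,-0.7,-0.001,-0.0035,-0.13,-1],[0,0,-0.7,-0.001,-0.0035,-0.16,-1],[0,0,-0.7,-0.001,-0.0035,-0.168,-1],[0,0,-0.7,-0.001,-0.0035,-0.168,-1]]], "squeeze": 20}}

```text
time: 2.2
position: [0.4732, -0.2499, 0.0525]
tool_rot: [0.641, -0.301, 0.298, -0.64]
ft_force: [-0.1, 0.4, -0.1]
grip_width: 0.0867
```

>>> {"method": "jog_arm", "body": {"increments": [[[0,0,0,0,0,0,1],[0,0,0,0,0,0,1],[0,0,0,0,0,0,1],[0,0,0,0,0,0,1],[0,0,0,0,0,0,1],[0,0,0,0,0,0,1]]], "squeeze": 20}}

```text
time: 2.8
position: [0.4733, -0.2499, 0.0528]
tool_rot: [0.641, -0.301, 0.299, -0.64]
ft_force: [0.0, 0.2, -1.1]
grip_width: 0.0475
```

>>> {"method": "jog_arm", "body": {"increments": [[[0,0,0,0,0,0,1],[0,0,0,0,0,0,1],[0,0,0,0,0,0,1],[0,0,0,0,0,0,1]]], "squeeze": 20}}

```text
time: 3.2
position: [0.4734, -0.2499, 0.0528]
tool_rot: [0.641, -0.301, 0.299, -0.64]
ft_force: [-0.7, 0.7, 1.3]
grip_width: 0.0335
```

>>> {"method": "jog_arm", "body": {"increments": [[[0,0,0,0,0,0.03,1],[0,0,0,0,0,0.07,1],[0,0,0,0,0,0.11,1],[0,0,0,0,0,0.15,1],[0,0,0,0,0,0.17,1],[0,0,0,0,0,0.17,1]]], "squeeze": 20}}

```text
time: 3.8
position: [0.4748, -0.251, 0.2256]
tool_rot: [0.641, -0.299, 0.301, -0.639]
ft_force: [-0.2, -0.4, -3.0]
grip_width: 0.034
```

```bash
python3 look.py w2; python3 - <<'E'
from h import *
i=camera_info("top");cv2.imwrite("pics/t2.png",cv2.resize(camera("top")[100:240,130:400,::-1],None,fx=2.9,fy=2.9,interpolation=cv2.INTER_CUBIC))
E
```

```text
3.8 [ 0.4748 -0.251   0.2256] jaw 39.81 [ 0.0013 -0.0035 -1.    ] [-0.24 -0.44 -3.04] 0.034
```

View pics/w2.png

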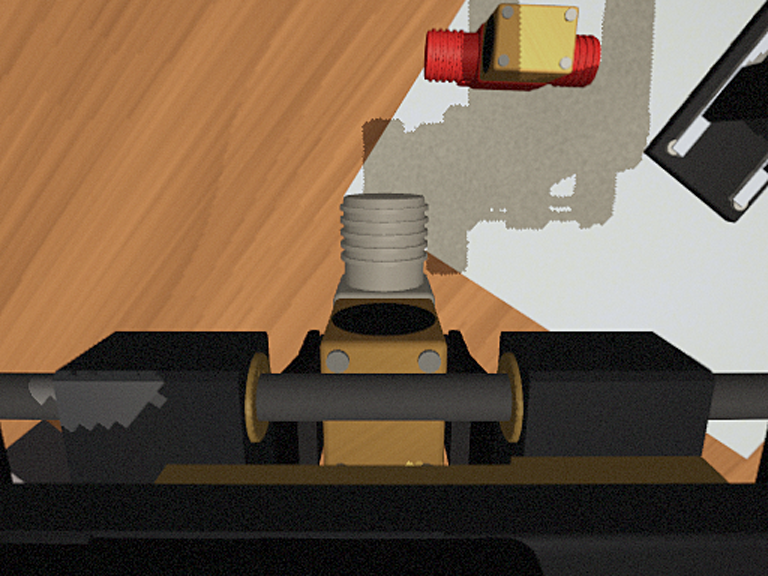

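View pics/t2.png

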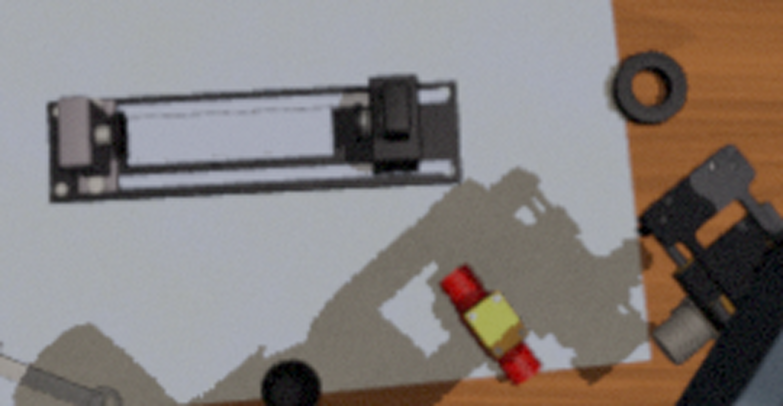

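The valve is held: the opening is 34 mm and the tube runs square to the jaws. Next I carry it to above the saddle.

>>> {"method": "jog_arm", "body": {"increments": [[[0,0,-5,0.016,0.045,0.01,1],[0,0,-10,0.032,0.09,0.01,1],[0,0,-15,0.048,0.135,0.01,1],[0,0,-20,0.064,0.18,0.01,1],[0,0,-25,0.08,0.225,0.01,1],[0,0,-30,0.096,0.27,0.01,1],[0,0,-35.5,0.112,0.315,0.01,1],[0,0,-35.5,0.133,0.36,0.01,1]]]}}

```text
time: 4.7
position: [0.6036, 0.1126, 0.2284]
tool_rot: [0.519, -0.485, 0.478, -0.517]
ft_force: [1.5, -0.7, -2.7]
grip_width: 0.0343
```

>>> {"method": "jog_arm", "body": {"increments": [[[0,0,0,0,0.012,0,1],[0,0,0,0,0.012,0,1]]]}}

```text
time: 4.9
position: [0.6013, 0.1269, 0.2247]
tool_rot: [0.522, -0.486, 0.475, -0.516]
ft_force: [0.3, -1.0, -2.4]
grip_width: 0.0335
```

```bash
python3 look.py w3;python3 look.py s3 scene
```

```text
4.9 [0.6013 0.1269 0.2247] jaw 4.45 [-0.0179  0.0042 -0.9998] [ 0.28 -0.96 -2.39] 0.0335
4.95 [0.6014 0.125  0.2252] jaw 4.35 [-0.0171  0.0032 -0.9998] [-1.48 -0.06 -3.53] 0.0339
```

View pics/w3.png

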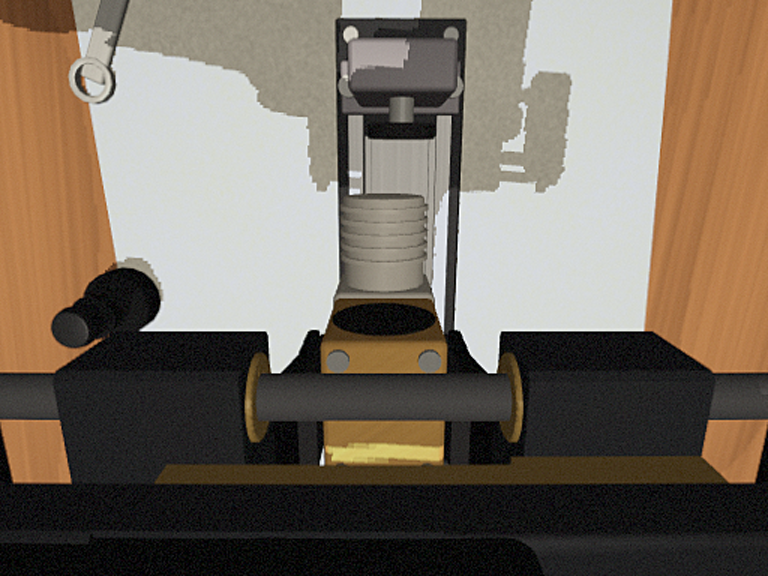

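View pics/s3.png

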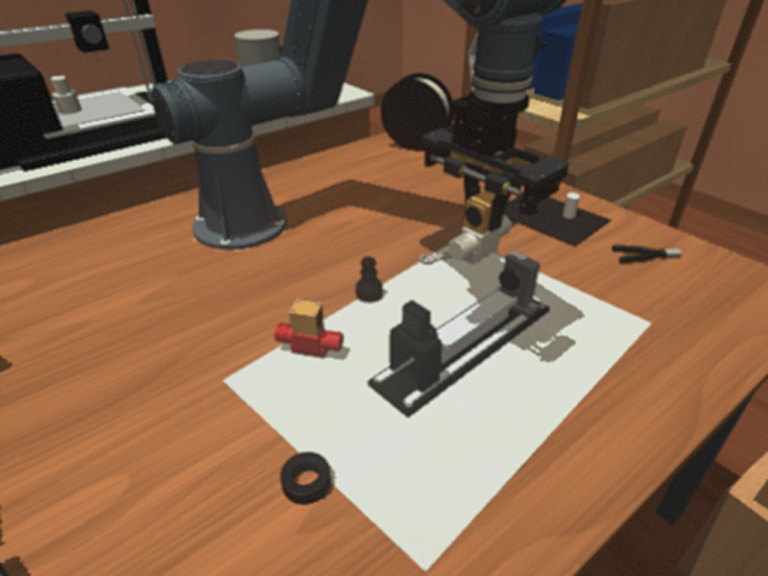

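The valve hangs over the saddle, but the tool is tilted about 1°. I'll correct that, settle, and measure the stand again.

>>> {"method": "jog_arm", "body": {"increments": [[[-0.2,-1.0,0,0.0065,-0.001,0,1],[-0.2,-1.0,0,0.0065,-0.001,0,1],[-0.2,-1.0,0,0.0065,-0.001,0,1],[-0.2,-1.0,0,0.0065,-0.001,0,1]]]}}

```text
time: 5.4
position: [0.6083, 0.122, 0.2262]
tool_rot: [-0.518, 0.481, -0.482, 0.518]
ft_force: [0.6, 0.9, -2.9]
grip_width: 0.0337
```

```bash
python3 look.py w4; python3 - <<'E'
import cv2
a=cv2.imread("pics/w4_raw.png");cv2.imwrite("pics/w4c.png",cv2.resize(a[0:230,200:330],None,fx=2.6*2,fy=2.6,interpolation=cv2.INTER_CUBIC))
E
```

```text
5.4 [0.6083 0.122  0.2262] jaw 4.18 [ 2.e-03 -5.e-04 -1.e+00] [ 0.63  0.95 -2.87] 0.0337
```

View pics/w4c.png

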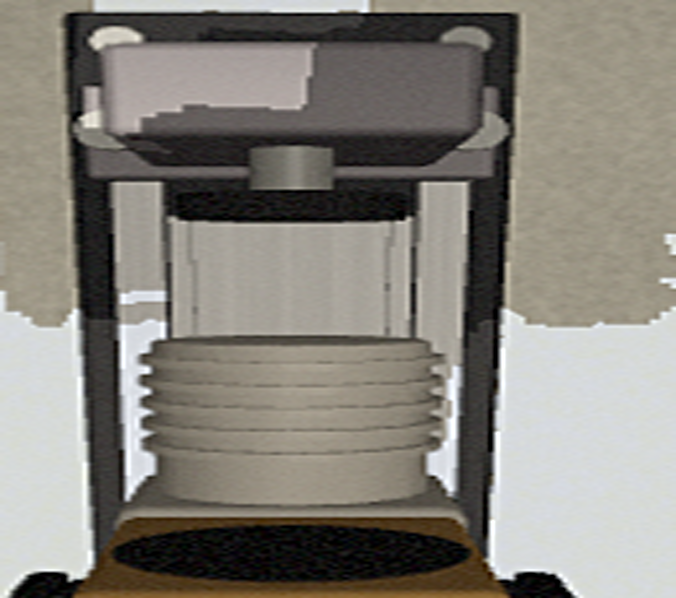

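```bash
python3 - <<'E'
from look import *
i=load("w4")
def U(pts,z):
    p=np.array(pts,float);return unproj(i,np.c_[(p[:,0]+.5)/5.2-.5+200,(p[:,1]+.5)/2.6-.5],z)
th=np.radians(94.3);o=np.array([.609,.109]);X=np.array([np.cos(th),np.sin(th)]);Y=np.array([-X[1],X[0]])
def S(pts,z,n): 
    P=U(pts,z)[:,:2]-o;print(n,(np.c_[P@X,P@Y]*1000).round(1).tolist())
S([(168,230),(168,330),(412,230),(412,330)],.061,"lip outer L,L,R,R")
S([(192,240),(192,330),(390,240),(390,330)],.061,"lip inner")
S([(66,30),(92,520),(518,30),(488,520)],.012,"base L,L,R,R")
S([(66,14),(518,14)],.012,"base end")
S([(105,42),(480,42),(118,130),(472,130)],.115,"stop top?")
S([(290,220)],.067,"pad bottom?");S([(290,186)],.105,"pad top?")
# tube end: silhouettes at z = tcp+ (30-53.3)mm
z=i["pos"][2]-.0533+.030
S([(152,345),(435,345)],z,"tube end sides");S([(292,338)],z+.016,"tube end top")
P=i["pos"][:2]-o;print("tcp",P@X*1000,P@Y*1000)
E
```

```text
lip outer L,L,R,R [[94.4, 22.1], [58.8, 22.8], [94.3, -21.9], [58.7, -22.4]]
lip inner [[90.9, 17.8], [58.8, 18.3], [90.8, -18.0], [58.8, -18.3]]
base L,L,R,R [[171.9, 44.0], [-28.9, 45.0], [171.8, -44.9], [-29.1, -44.2]]
base end [[177.7, 43.8], [177.5, -44.7]]
stop top? [[144.1, 26.5], [144.0, -27.2], [120.5, 25.3], [120.4, -26.6]]
pad bottom? [[97.5, 0.1]]
pad top? [[105.7, 0.1]]
tube end sides [[65.7, 14.7], [65.6, -15.1]]
tube end top [[68.4, -0.0]]
tcp 13.025738358479597 -0.3046234653449437
```

Lateral error is under 0.5 mm, the tube is centred between the lips, and the pad face is near stand x ≈ 98. Descending.

>>> {"method": "jog_arm", "body": {"increments": [[[0,0,0,0,0,-0.03,1],[0,0,0,0,0,-0.06,1],[0,0,0,0,0,-0.085,1],[0,0,0,0,0,-0.1,1],[0,0,0,0,0,-0.109,1],[0,0,0,0,0,-0.109,1]]]}}

```text
time: 6.05
position: [0.6077, 0.1221, 0.1161]
tool_rot: [0.518, -0.481, 0.481, -0.518]
ft_force: [-0.4, -0.1, -3.3]
grip_width: 0.0338
```

```bash
python3 look.py w5;python3 look.py s5 scene; python3 - <<'E'
import cv2
a=cv2.imread("pics/s5_raw.png");cv2.imwrite("pics/s5c.png",cv2.resize(a[130:290,230:390],None,fx=4,fy=3.7,interpolation=cv2.INTER_CUBIC))
E
```

```text
6.05 [0.6077 0.1221 0.1161] jaw 4.19 [-2.e-04 -5.e-04 -1.e+00] [-0.38 -0.11 -3.3 ] 0.0338
6.1 [0.6085 0.1222 0.1172] jaw 4.19 [ 1.9e-03 -4.0e-04 -1.0e+00] [ 0.23  0.23 -2.14] 0.034
```

View pics/w5.png

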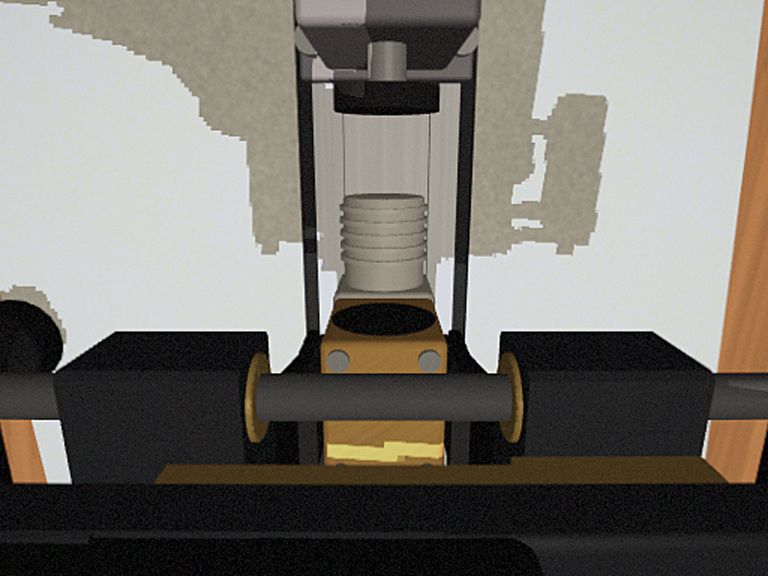

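View pics/s5c.png

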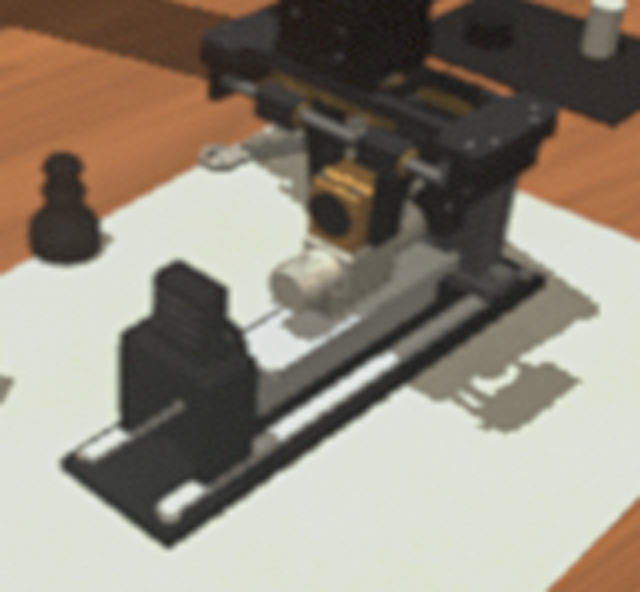

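The valve is centred over the channel about 8 mm up, with the tube at columns 342–428 between the lips. Lowering it gently.

>>> {"method": "jog_arm", "body": {"increments": [[[0,0,0,0,0,-0.003,1],[0,0,0,0,0,-0.005,1],[0,0,0,0,0,-0.006,1],[0,0,0,0,0,-0.007,1],[0,0,0,0,0,-0.007,1]]]}}

```text
time: 6.65
position: [0.609, 0.1222, 0.111]
tool_rot: [-0.517, 0.48, -0.482, 0.519]
ft_force: [0.7, -0.4, -3.2]
grip_width: 0.0337
```

>>> {"method": "jog_arm", "body": {"increments": [[[0,0,0,-0.0006,0,-0.001,1],[0,0,0,-0.0006,0,-0.002,1],[0,0,0,-0.0006,0,-0.0025,1],[0,0,0,-0.0006,0,-0.0025,1]]]}}

```text
time: 7.05
position: [0.6084, 0.1222, 0.109]
tool_rot: [-0.517, 0.48, -0.482, 0.519]
ft_force: [-1.1, -0.9, 2.2]
grip_width: 0.0338
```

```bash
python3 look.py w6
```

```text
7.05 [0.6084 0.1222 0.109 ] jaw 4.2 [ 3.5e-03 -5.0e-04 -1.0e+00] [-1.14 -0.91  2.15] 0.0338
```

Contact: Fz changed from −3 to +2 N at z = 0.109, which is the height I predicted. Releasing.

>>> {"method": "jog_arm", "body": {"increments": [[[0,0,0,0,0,0,0.3],[0,0,0,0,0,0,0],[0,0,0,0,0,0,-0.5],[0,0,0,0,0,0,-0.7],[0,0,0,0,0,0,-0.7],[0,0,0,0,0,0,-0.7]]]}}

```text
time: 7.7
position: [0.6085, 0.1222, 0.109]
tool_rot: [-0.517, 0.48, -0.482, 0.519]
ft_force: [0.0, -0.4, 0.5]
grip_width: 0.066
```

>>> {"method": "jog_arm", "body": {"increments": [[[0,0,0,0,0,0.02,-0.7],[0,0,0,0,0,0.06,-0.7],[0,0,0,0,0,0.1,-0.7],[0,0,0,0,0,0.12,-0.7],[0,0,0,0,0,0.12,-0.7]]]}}

```text
time: 8.2
position: [0.611, 0.1223, 0.2331]
tool_rot: [-0.515, 0.478, -0.485, 0.521]
ft_force: [0.5, 0.5, 0.2]
grip_width: 0.0738
```

```bash
python3 look.py w7;python3 look.py s7 scene; python3 - <<'E'
import cv2
a=cv2.imread("pics/s7_raw.png");cv2.imwrite("pics/s7c.png",cv2.resize(a[130:290,230:390],None,fx=4,fy=3.7,interpolation=cv2.INTER_CUBIC))
E
```

```text
8.2 [0.611  0.1223 0.2331] jaw 4.21 [ 1.240e-02 -3.000e-04 -9.999e-01] [0.5  0.53 0.16] 0.0738
8.25 [0.6094 0.1222 0.2306] jaw 4.2 [ 7.6e-03 -4.0e-04 -1.0e+00] [-0.08  0.28  0.28] 0.0742
```

View pics/w7.png

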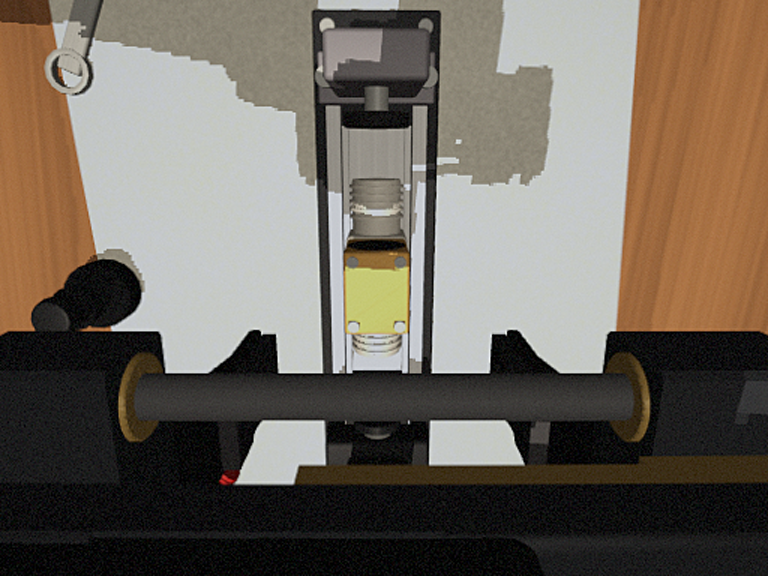

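View pics/s7c.png

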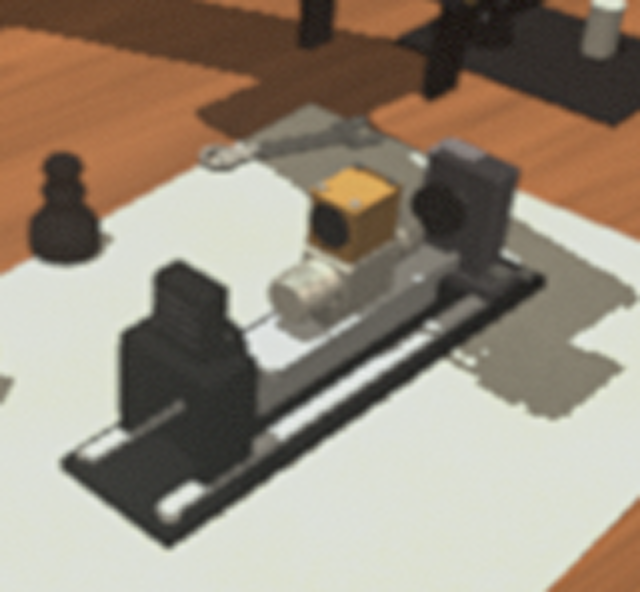

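The valve stands in the channel in both views. Now I'll find the clamp grip with contrast-enhanced crops.

```bash
python3 - <<'E'
from look import *
a=cv2.imread("pics/top0.png")[115:180,235:300].astype(float)
a=np.clip((a/255)**.5*255*1.3,0,255).astype(np.uint8)
cv2.imwrite("pics/g1.png",cv2.resize(a,None,fx=9,fy=9,interpolation=cv2.INTER_CUBIC))
E
```

```text
(no output)
```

View pics/g1.png

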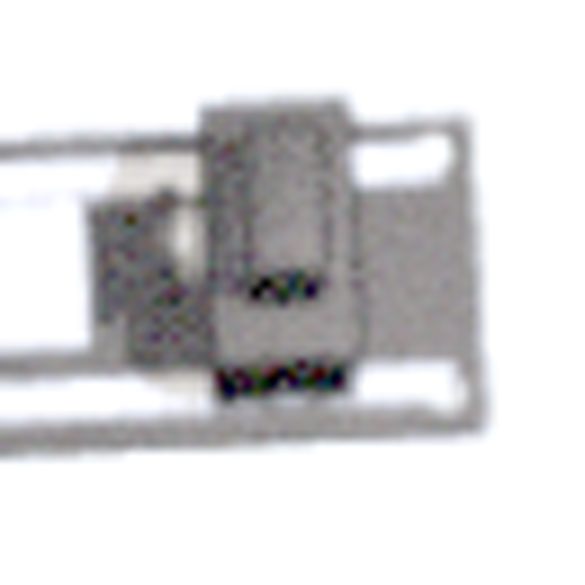

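```bash
python3 - <<'E'
from look import *
i=camera_info("top")
th=np.radians(94.2);o=np.array([.609,.109]);X=np.array([np.cos(th),np.sin(th)]);Y=np.array([-X[1],X[0]])
def S(pts,z,n):
    W=unproj(i,uc(pts,9,(235,115)),z)[:,:2];P=W-o;print(n,(np.c_[P@X,P@Y]*1000).round(1).tolist())
S([(200,105),(345,98),(360,358),(215,362)],.100,"bridge")
S([(250,125),(322,122),(325,270),(250,272)],.149,"grip")
S([(90,240)],.086,"jaw face");S([(95,300)],.086,"jaw")
S([(470,120),(485,428)],.012,"base")
for d in(-95,-85,-75):
    w=o+X*(d-32)/1000;print(d,w.round(4))
E
```

```text
bridge [[-102.2, -33.8], [-139.7, -33.8], [-140.1, 34.1], [-102.8, 33.3]]
grip [[-113.9, -18.4], [-131.6, -18.3], [-130.4, 18.4], [-112.1, 18.0]]
jaw face [[-71.9, -2.3]]
jaw [[-72.4, 13.6]]
base [[-178.4, -43.4], [-177.9, 43.8]]
-95 [ 0.6183 -0.0177]
-85 [ 0.6176 -0.0077]
-75 [0.6168 0.0023]
```

The grip centre is at stand x ≈ −121.5, so the jaw face is at about −90. I'll grasp it fore and aft, with the jaws across stand x.

>>> {"method": "jog_arm", "body": {"increments": [[[0,0,-8.4,0.001,-0.017,0,-0.5],[0,0,-16.8,0.002,-0.034,0,-0.5],[0,0,-25.2,0.003,-0.051,0,-0.5],[0,0,-33.6,0.004,-0.068,0,-0.5],[0,0,-42,0.005,-0.085,0,-0.5],[0,0,-50.4,0.006,-0.102,0,-0.5],[0,0,-58.8,0.007,-0.119,0,-0.5],[0,0,-67.2,0.008,-0.134,0,-0.5]]]}}

```text
time: 9.1
position: [0.6147, -0.0125, 0.2263]
tool_rot: [0.164, -0.687, 0.689, -0.161]
ft_force: [0.8, -0.1, -0.5]
grip_width: 0.0651
```

>>> {"method": "jog_arm", "body": {"increments": [[[0,0,-8.4,0,0,0,-0.5],[0,0,-16.8,0,0,0,-0.5],[0,0,-22,0,0,0,-0.5],[0,0,-22,0,0,0,-0.5]]]}}

```text
time: 9.5
position: [0.6134, -0.0124, 0.2239]
tool_rot: [-0.032, 0.707, -0.706, 0.025]
ft_force: [0.4, -0.1, 0.7]
grip_width: 0.0654
```

```bash
python3 look.py w8
```

```text
9.5 [ 0.6134 -0.0124  0.2239] jaw -85.37 [-9.1e-03 -3.0e-04 -1.0e+00] [ 0.37 -0.1   0.73] 0.0654
```

View pics/w8.png

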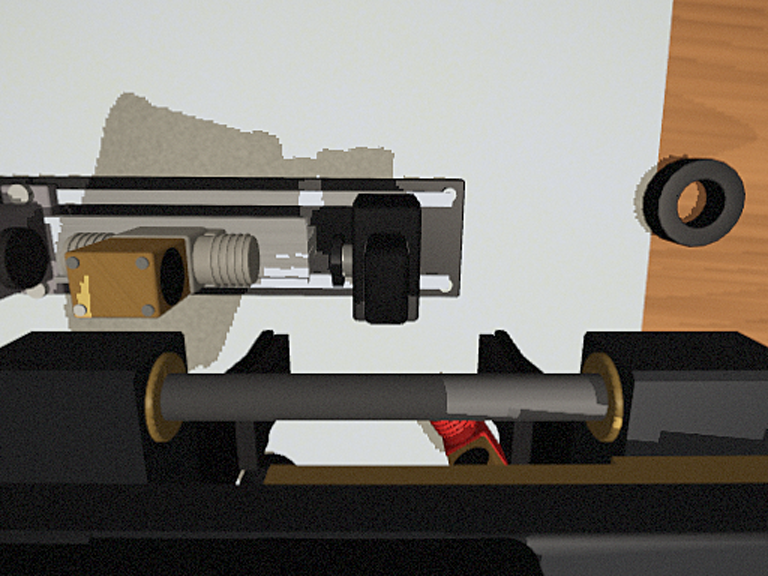

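The grip top spans about x 362–413 and y 235–322 in the enlarged picture, with the jaw disc at x ≈ 331.

```bash
python3 - <<'E'
from look import *
i=load("w8")
th=np.radians(94.2);o=np.array([.609,.109]);X=np.array([np.cos(th),np.sin(th)]);Y=np.array([-X[1],X[0]])
def S(pts,z,n):
    W=unproj(i,uc(pts,1.5,(0,0)),z)[:,:2];P=W-o;print(n,(np.c_[P@X,P@Y]*1000).round(1).tolist(),W.mean(0).round(4))
S([(362,322),(413,322)],.149,"grip front")
S([(352,200),(420,200)],.1,"bridge")
S([(330,262)],.086,"jaw")
S([(365,240),(408,240)],.149,"grip back")
S([(260,260)],.086,"tube rear")
P=i["pos"][:2]-o;print(P@X*1000,P@Y*1000)
E
```

```text
grip front [[-111.3, 17.8], [-136.7, 17.6]] [ 0.6004 -0.016 ]
bridge [[-103.8, -37.5], [-142.1, -37.8]] [ 0.6556 -0.0109]
jaw [[-89.2, 1.5]] [0.614  0.0199]
grip back [[-112.9, -23.5], [-133.4, -23.7]] [ 0.6416 -0.0121]
tube rear [[-46.5, 0.6]] [0.6118 0.0626]
-121.37024653383996 4.453629559868552
```

>>> {"method": "jog_arm", "body": {"increments": [[[0,-0.5,-0.4,0.0046,-0.001,-0.03,-0.5],[0,-0.5,-0.4,0.0046,-0.001,-0.06,-0.5],[0,-0.5,-0.4,0.0046,-0.001,-0.09,-0.5],[0,-0.5,-0.4,0.0046,-0.001,-0.105,-0.5],[0,-0.5,-0.4,0.0046,-0.001,-0.112,-0.5],[0,-0.5,-0.4,0.0046,-0.001,-0.112,-0.5]]]}}

```text
time: 10.15
position: [0.6173, -0.0131, 0.1107]
tool_rot: [-0.028, 0.707, -0.706, 0.026]
ft_force: [-0.0, -0.3, -0.1]
grip_width: 0.0657
```

```bash
python3 look.py w9
```

```text
10.15 [ 0.6173 -0.0131  0.1107] jaw -85.6 [-2.8e-03  3.0e-04 -1.0e+00] [-0.   -0.28 -0.11] 0.0657
```

View pics/w9.png

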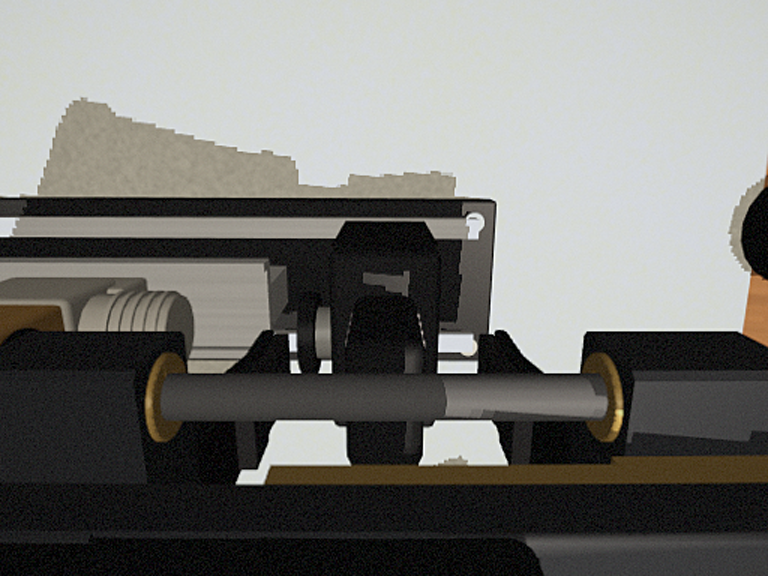

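The grip block sits between the fingers at x ≈ 347–422, and the force is zero. Closing on it.

>>> {"method": "jog_arm", "body": {"increments": [[[0,0,0,0,0,0,1],[0,0,0,0,0,0,1],[0,0,0,0,0,0,1],[0,0,0,0,0,0,1],[0,0,0,0,0,0,1],[0,0,0,0,0,0,1],[0,0,0,0,0,0,1],[0,0,0,0,0,0,1]]], "squeeze": 25}}

```text
time: 11.0
position: [0.6182, -0.0133, 0.112]
tool_rot: [0.027, -0.707, 0.707, -0.027]
ft_force: [0.5, 0.8, 1.0]
grip_width: 0.0222
```

>>> {"method": "jog_arm", "body": {"increments": [[[0,0,0,0,0,0,1],[0,0,0,0,0,0,1]]]}}

```text
time: 11.2
position: [0.6182, -0.0133, 0.112]
tool_rot: [0.027, -0.707, 0.707, -0.027]
ft_force: [-0.3, -0.2, 0.8]
grip_width: 0.0219
```

>>> {"method": "jog_arm", "body": {"increments": [[[0,0,0,-0.0004,0.005,0,1],[0,0,0,-0.0007,0.01,0,1],[0,0,0,-0.0011,0.015,0,1],[0,0,0,-0.0015,0.02,0,1],[0,0,0,-0.0018,0.025,0,1],[0,0,0,-0.0022,0.03,0,1],[0,0,0,-0.0026,0.035,0,1]]]}}

```text
time: 11.9
position: [0.6159, 0.0183, 0.112]
tool_rot: [0.027, -0.705, 0.709, -0.027]
ft_force: [-1.0, -10.6, -1.1]
grip_width: 0.0219
```

```bash
python3 look.py w10
```

```text
11.9 [0.6159 0.0183 0.112 ] jaw -85.61 [-2.0e-04 -5.5e-03 -1.0e+00] [ -1.01 -10.56  -1.05] 0.0219
```

View pics/w10.png

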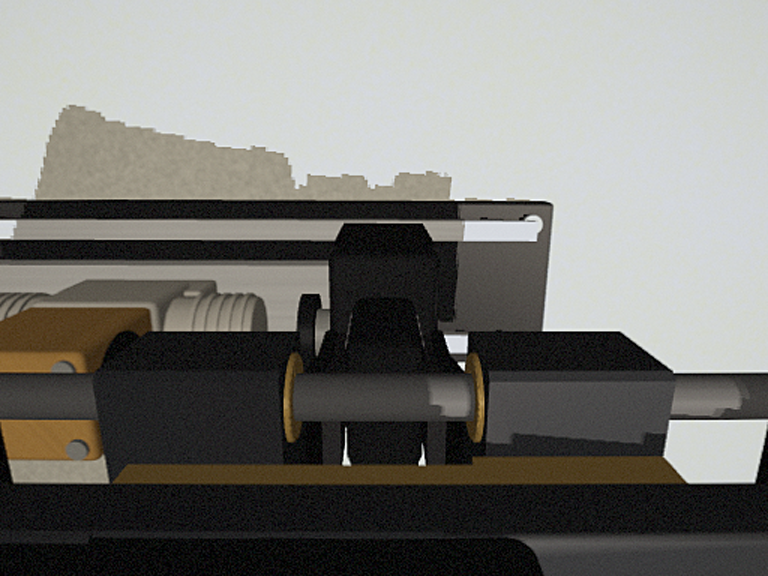

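The clamp slides with about 10.6 N of friction and is roughly 12 mm short of the tube end. Continuing.

>>> {"method": "jog_arm", "body": {"increments": [[[0,0,0,-0.0004,0.005,0,1],[0,0,0,-0.0007,0.01,0,1],[0,0,0,-0.0011,0.015,0,1],[0,0,0,-0.0015,0.02,0,1],[0,0,0,-0.0018,0.025,0,1],[0,0,0,-0.0022,0.03,0,1]]]}}

```text
time: 12.55
position: [0.6139, 0.0454, 0.1119]
tool_rot: [0.028, -0.703, 0.71, -0.027]
ft_force: [-0.3, -11.6, -0.2]
grip_width: 0.0217
```

```bash
python3 look.py w11;python3 look.py s11 scene; python3 - <<'E'
import cv2
a=cv2.imread("pics/s11_raw.png");cv2.imwrite("pics/s11c.png",cv2.resize(a[130:290,230:390],None,fx=4,fy=3.7,interpolation=cv2.INTER_CUBIC))
E
```

```text
12.55 [0.6139 0.0454 0.1119] jaw -85.57 [-2.000e-04 -1.070e-02 -9.999e-01] [ -0.26 -11.62  -0.15] 0.0217
12.6 [0.6139 0.0463 0.112 ] jaw -85.56 [ 0.     -0.0098 -1.    ] [ -0.02 -10.34  -0.16] 0.022
```

View pics/w11.png

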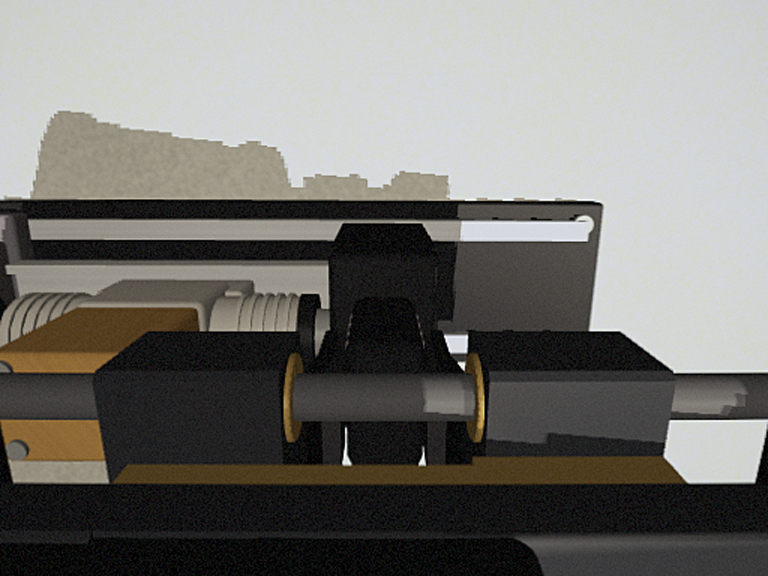

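View pics/s11c.png

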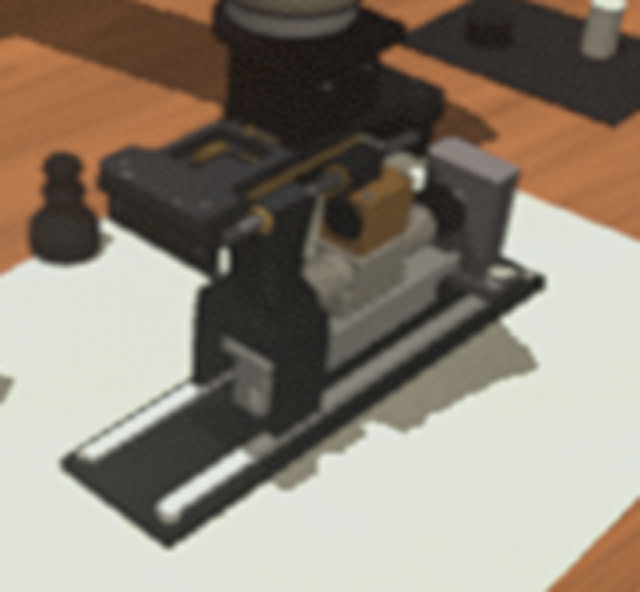

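The jaw has reached the valve's end (x ≈ 300 in w11), with about 18 mm left to the pad. Going slower and correcting the 0.6° tilt.

>>> {"method": "jog_arm", "body": {"increments": [[[0.2,0,0,-0.0002,0.003,0,1],[0.4,0,0,-0.0004,0.006,0,1],[0.6,0,0,-0.0007,0.009,0,1],[0.6,0,0,-0.0009,0.012,0,1],[0.6,0,0,-0.0011,0.014,0,1]]]}}

```text
time: 13.15
position: [0.6131, 0.0562, 0.1119]
tool_rot: [0.028, -0.705, 0.709, -0.028]
ft_force: [-0.7, -12.1, -0.5]
grip_width: 0.0219
```

>>> {"method": "jog_arm", "body": {"increments": [[[0,0,0,-0.0001,0.002,0,1],[0,0,0,-0.0002,0.003,0,1],[0,0,0,-0.0003,0.004,0,1]]]}}

```text
time: 13.45
position: [0.6131, 0.0568, 0.1119]
tool_rot: [0.028, -0.703, 0.71, -0.028]
ft_force: [0.6, -12.3, 0.1]
grip_width: 0.0222
```

>>> {"method": "jog_arm", "body": {"increments": [[[0.2,0,0,-0.0002,0.003,0,1],[0.3,0,0,-0.0003,0.004,0,1],[0.4,0,0,-0.0004,0.005,0,1],[0.5,0,0,-0.0004,0.006,0,1],[0.5,0,0,-0.0005,0.007,0,1]]]}}

```text
time: 13.95
position: [0.6129, 0.0599, 0.1119]
tool_rot: [0.028, -0.704, 0.709, -0.028]
ft_force: [-0.3, -12.3, 0.3]
grip_width: 0.0219
```

```bash
python3 look.py w12; python3 look.py s12 scene; python3 - <<'E'
import cv2
a=cv2.imread("pics/s12_raw.png");cv2.imwrite("pics/s12c.png",cv2.resize(a[150:230,300:370],None,fx=8,fy=7,interpolation=cv2.INTER_CUBIC))
E
```

```text
13.95 [0.6129 0.0599 0.1119] jaw -85.46 [-1.0e-04 -8.2e-03 -1.0e+00] [ -0.28 -12.28   0.29] 0.0219
14.0 [0.6129 0.0601 0.1119] jaw -85.45 [-1.e-04 -8.e-03 -1.e+00] [  0.13 -11.8    0.6 ] 0.0216
```

View pics/s12c.png

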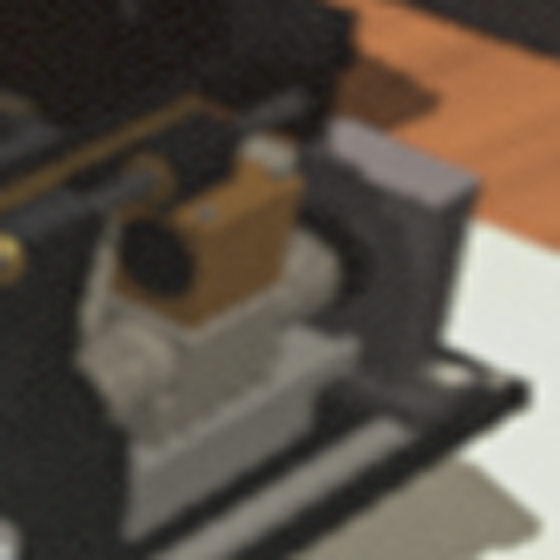

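The valve is very close to the pad and the force is still 12 N, which is plain sliding. I'll creep forward and watch for it to rise.

>>> {"method": "jog_arm", "body": {"increments": [[[0.2,0,0,-0.0002,0.003,0,1],[0.3,0,0,-0.0003,0.004,0,1],[0.4,0,0,-0.0003,0.005,0,1],[0.5,0,0,-0.0003,0.005,0,1]]]}}

```text
time: 14.45
position: [0.6128, 0.0614, 0.1119]
tool_rot: [0.028, -0.705, 0.708, -0.028]
ft_force: [-1.1, -10.5, 0.6]
grip_width: 0.0218
```

>>> {"method": "jog_arm", "body": {"increments": [[[0.1,0,0,-0.0002,0.003,0,1],[0.2,0,0,-0.0003,0.004,0,1],[0.3,0,0,-0.0003,0.005,0,1],[0.4,0,0,-0.0003,0.005,0,1]]]}}

```text
time: 14.85
position: [0.6127, 0.0627, 0.1119]
tool_rot: [0.029, -0.705, 0.708, -0.028]
ft_force: [-0.3, -11.4, 0.1]
grip_width: 0.0216
```

>>> {"method": "jog_arm", "body": {"increments": [[[0.1,0,0,-0.0002,0.003,0,1],[0.2,0,0,-0.0003,0.004,0,1],[0.3,0,0,-0.0003,0.005,0,1],[0.4,0,0,-0.0004,0.006,0,1]]]}}

```text
time: 15.25
position: [0.6125, 0.0646, 0.1119]
tool_rot: [0.029, -0.705, 0.708, -0.028]
ft_force: [-0.1, -12.7, -0.5]
grip_width: 0.0215
```

>>> {"method": "jog_arm", "body": {"increments": [[[0,0,0,-0.0002,0.003,0,1],[0.1,0,0,-0.0003,0.004,0,1],[0.2,0,0,-0.0003,0.005,0,1],[0.3,0,0,-0.0004,0.006,0,1]]]}}

```text
time: 15.65
position: [0.6124, 0.066, 0.1119]
tool_rot: [0.029, -0.704, 0.709, -0.029]
ft_force: [-0.5, -14.3, 0.8]
grip_width: 0.0217
```

>>> {"method": "jog_arm", "body": {"increments": [[[0,0,0,-0.0002,0.003,0,1],[0.1,0,0,-0.0003,0.004,0,1],[0.2,0,0,-0.0004,0.005,0,1],[0.3,0,0,-0.0005,0.006,0,1]]]}}

```text
time: 16.05
position: [0.6124, 0.0669, 0.1119]
tool_rot: [0.029, -0.703, 0.71, -0.029]
ft_force: [-0.8, -16.6, 0.6]
grip_width: 0.0219
```

```bash
python3 look.py w13
```

```text
16.05 [0.6124 0.0669 0.1119] jaw -85.27 [-4.0e-04 -8.7e-03 -1.0e+00] [ -0.78 -16.57   0.61] 0.0219
```

View pics/w13.png

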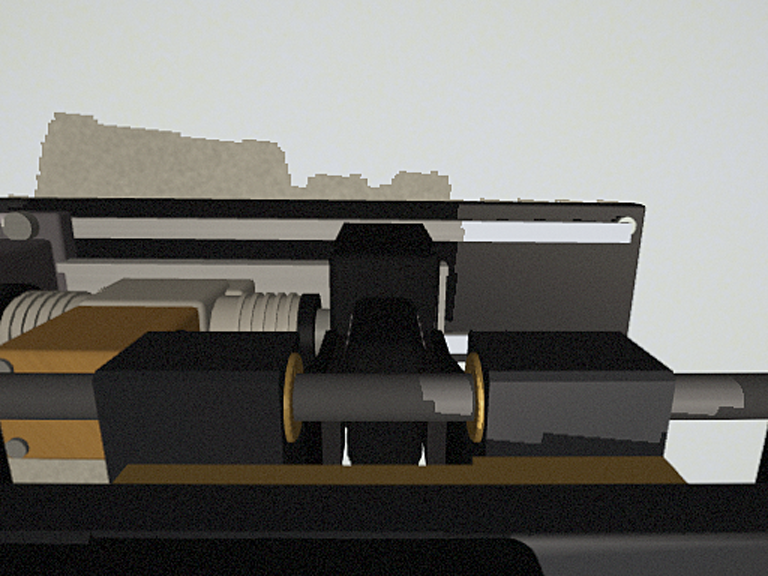

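The valve is against the pad: the force has risen to 16.6 N and the left tube end touches the black pad. I'll push to about 20 N, which gives roughly 8 N on the spring, below the 10 N the clamp's friction can hold.

>>> {"method": "jog_arm", "body": {"increments": [[[0,0,0,-0.0002,0.004,0,1],[0.1,0,0,-0.0003,0.005,0,1],[0.2,0,0,-0.0004,0.006,0,1],[0.3,0,0,-0.0005,0.007,0,1]]]}}

```text
time: 16.5
position: [0.6123, 0.068, 0.1119]
tool_rot: [0.03, -0.702, 0.711, -0.029]
ft_force: [-0.8, -18.9, -0.5]
grip_width: 0.0225
```

>>> {"method": "jog_arm", "body": {"increments": [[[0,0,0,-0.0002,0.004,0,1],[0.1,0,0,-0.0003,0.005,0,1],[0.2,0,0,-0.0004,0.006,0,1],[0.3,0,0,-0.0005,0.007,0,1]]]}}

```text
time: 16.9
position: [0.6122, 0.0687, 0.1118]
tool_rot: [0.03, -0.7, 0.712, -0.029]
ft_force: [-0.8, -20.2, -0.2]
grip_width: 0.0219
```

>>> {"method": "jog_arm", "body": {"increments": [[[0,0,0,0,0,0,1],[0,0,0,0,0,0,1],[0,0,0,0,0,0,1]]]}}

```text
time: 17.2
position: [0.6122, 0.0678, 0.1119]
tool_rot: [0.03, -0.7, 0.713, -0.029]
ft_force: [-0.7, -6.0, 0.7]
grip_width: 0.022
```

>>> {"method": "jog_arm", "body": {"increments": [[[0,0,0,0,0,0,0.4],[0,0,0,0,0,0,0.2],[0,0,0,0,0,0,0],[0,0,0,0,0,0,0],[0,0,0,0,0,0,0]]]}}

```text
time: 17.7
position: [0.6122, 0.0683, 0.1118]
tool_rot: [0.031, -0.7, 0.713, -0.029]
ft_force: [0.3, -0.0, 0.1]
grip_width: 0.0424
```

```bash
python3 look.py w14
```

```text
17.7 [0.6122 0.0683 0.1118] jaw -85.13 [-8.000e-04 -1.840e-02 -9.998e-01] [ 0.32 -0.05  0.09] 0.0424
```

View pics/w14.png

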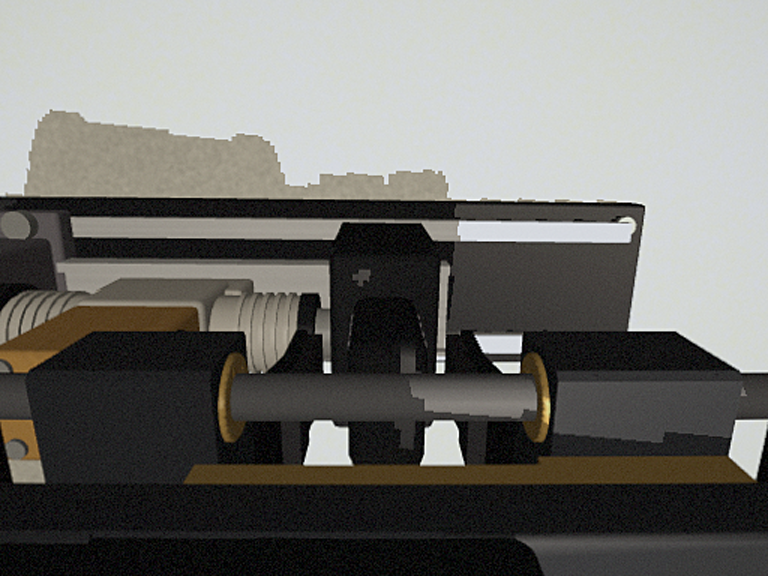

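Force is zero with 10 mm clear on both sides of the grip, and the clamp and valve stayed put. Lifting straight up.

>>> {"method": "jog_arm", "body": {"increments": [[[0,0,0,0,0,0.01,0],[0,0,0,0,0,0.03,0],[0,0,0,0,0,0.06,0],[0,0,0,0,0,0.1,0],[0,0,0,0,0,0.14,0],[0,0,0,-0.03,0,0.16,0],[0,0,0,-0.05,0,0.16,0],[0,0,0,-0.05,0,0.16,0]]]}}

```text
time: 18.55
position: [0.5599, 0.0685, 0.2737]
tool_rot: [0.031, -0.7, 0.713, -0.03]
ft_force: [-0.2, 0.2, 0.0]
grip_width: 0.0434
```

>>> {"method": "jog_arm", "body": {"increments": [[[0,0,0,-0.03,0,0,0],[0,0,0,-0.05,0,0,0],[0,0,0,-0.05,0,0,0],[0,0,0,-0.05,0,0,0]]]}}

```text
time: 18.95
position: [0.5112, 0.0684, 0.274]
tool_rot: [0.03, -0.7, 0.713, -0.03]
ft_force: [0.3, -0.5, -0.5]
grip_width: 0.0435
```

```bash
python3 look.py w15; python3 look.py s15 scene; python3 - <<'E'
import cv2
a=cv2.imread("pics/s15_raw.png");cv2.imwrite("pics/s15c.png",cv2.resize(a[130:290,230:390],None,fx=4,fy=3.7,interpolation=cv2.INTER_CUBIC))
E
```

```text
18.95 [0.5112 0.0684 0.274 ] jaw -85.13 [ 0.0015 -0.0185 -0.9998] [ 0.28 -0.46 -0.47] 0.0435
19.0 [0.5116 0.0684 0.274 ] jaw -85.13 [ 0.0016 -0.0185 -0.9998] [ 0.45  0.7  -0.77] 0.0436
```

View pics/w15.png

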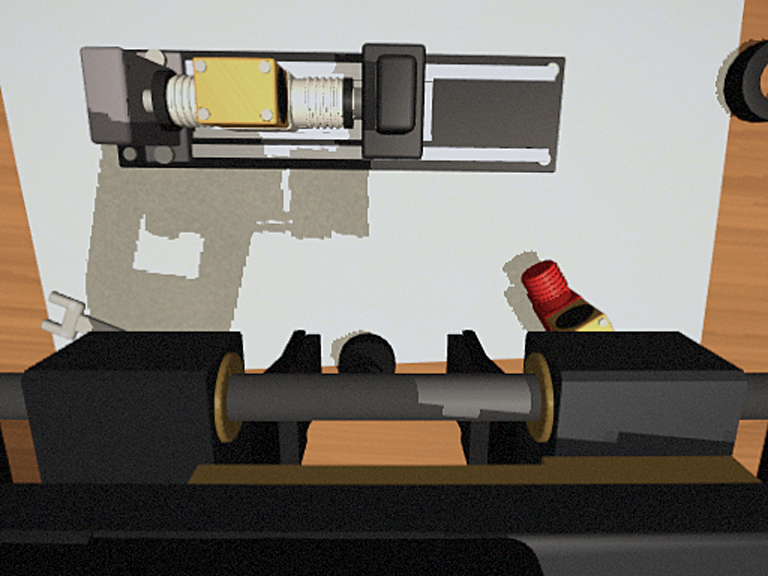

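View pics/s15c.png

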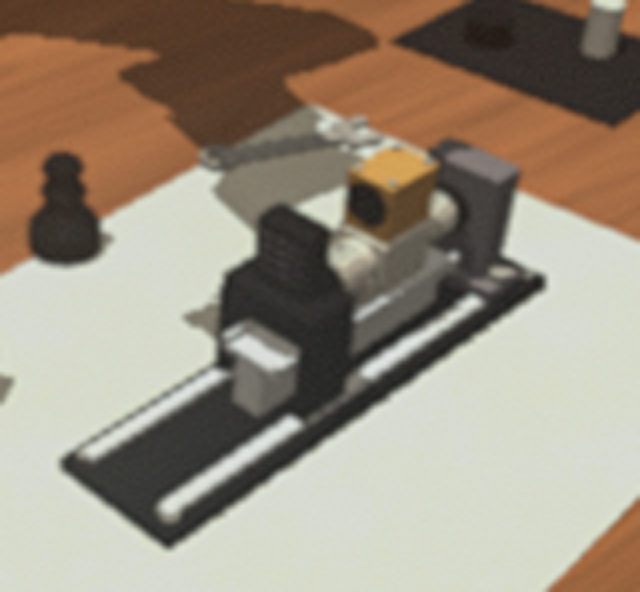

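View pics/s15.png

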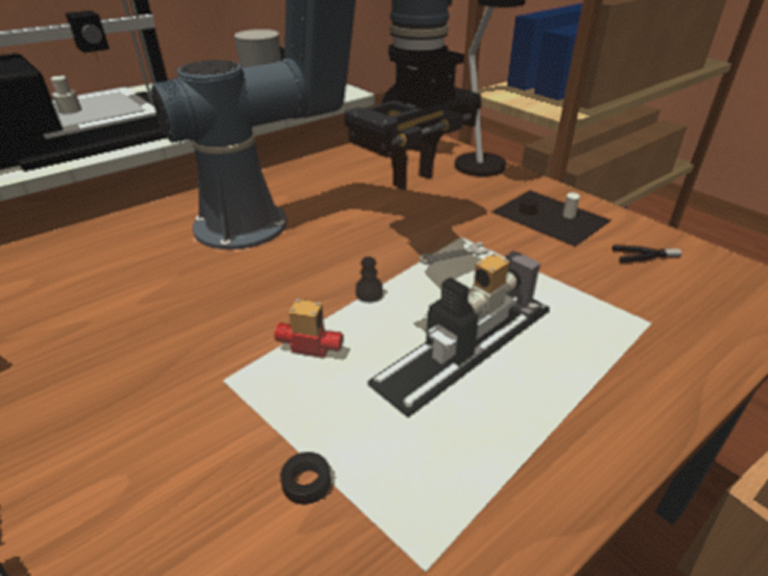

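Valve, jaw and pad look in line and touching, and the bystanders haven't moved. One numeric check for clamp spring-back before handing in.

```bash
cat > m.py <<'E'
from look import *
i=load("w15")
th=np.radians(94.2);o=np.array([.609,.109]);X=np.array([np.cos(th),np.sin(th)]);Y=np.array([-X[1],X[0]])
def S(pts,z,n):
    W=unproj(i,uc(pts,1.5,(0,0)),z)[:,:2];P=W-o;print(n,(np.c_[P@X,P@Y]*1000).round(1).tolist())
S([(363,75),(425,75)],.1,"bridge")
S([(378,70),(416,70)],.149,"grip")
S([(193,95),(277,95)],.148,"coil")
S([(343,102)],.086,"jaw")
E
python3 m.py
python3 - <<'E'
import cv2
a=cv2.imread("pics/w15_raw.png");cv2.imwrite("pics/w15c.png",cv2.resize(a[25:118,50:290],None,fx=3.3,fy=3.3,interpolation=cv2.INTER_CUBIC))
E
```

```text
bridge [[-22.9, -15.4], [-61.7, -16.0]]
grip [[-31.9, -11.2], [-52.2, -11.5]]
coil [[67.5, 2.5], [22.4, 2.0]]
jaw [[-9.5, -0.6]]
```

View pics/w15c.png

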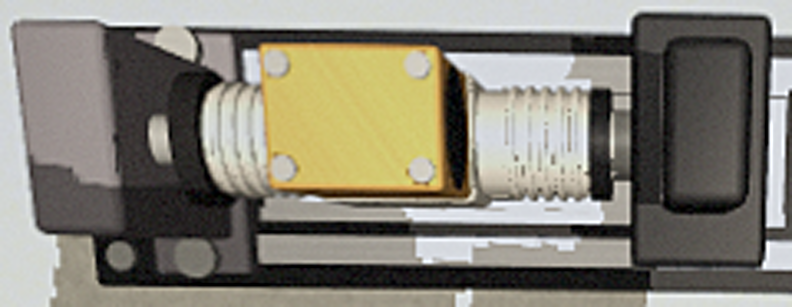

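The tube is pressed between the jaw at stand x ≈ −10 and the pad at ≈ 100. The coil centre is at 45, as it should be, and the clamp has not sprung back. Handing in.

```bash
python3 -c "
from rig import *
print(hand_in())"
```

```text
the job is handed in; nothing more can be done
None
```

The white valve is standing on the saddle, clamped between the jaw and the end stop's pad, and the job is handed in at about 19 s of the 72 s allowed. No verdict was reported.

- **Placing:** I set the valve on its foot in the channel and let go. It touched down at the height I expected.
- **Clamping:** I gripped the clamp fore and aft and slid it about 82 mm. Sliding took about 12 N with the valve moving. The force then rose to 20 N against the pad, so I estimate about 8 N (4 mm) on the spring. That is well below the 30 N crush limit and below the roughly 10 N of friction that holds the clamp.
- **Last checks:**
  - After letting go, the force read zero and the clamp had not visibly sprung back.
  - The jaw face was at stand x ≈ −10 mm and the coil centre at about 45 mm, which agrees with the 110 mm tube touching both jaw and pad.
  - The spanner, adaptor and ring still looked in place in the last views; I did not measure them.
- **Disagreement:** The wrist and top cameras differed by up to about 3 mm on single points, such as the valve's position along its tube. The tool was tilted about 1° while I pushed and let go. Neither had any visible effect.

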